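# Back up a pantry drawer front for its handle screws

### The job

The handle of the pantry chest's drawer is about to be screwed fast from outside, so be the third hand: pull the drawer out to its stop (a springy buffer), then pick up the T-shaped wooden backing block and hold its broad flat face squarely against the inside of the drawer front, centred behind the handle and with its top flush with the front's top edge. Press it there with a steady push of about 10 newtons (at least 5, at most 15) for two seconds or more, never ramming it, and finish while still holding and pressing it: do not put it down or let go. Leave the other things on the counter alone.

Things in the scene. Friction and masses are not known exactly. Their poses are not given: they have to be found in the camera images.
- drawer_slide (a joint): how far the drawer's runner is pulled out, m: 0 shut, 0.145 at its stop. It slides with about 1 N of friction and stays where it is left
- buffer (a joint): how far the drawer has yielded outward on the springy end buffer of its runner, m: 0 at rest, at most 0.03. It takes 2 N to start it, then 1 N more for each mm (0.008 at 10 N), and springs back when the push ends
- chest: fixed dark-wood chest, 240 deep, 260 wide, 200 high, turned by up to 0.18 rad: one drawer on top, an open niche of jars below. Origin: centre of its underside; x into the chest (away from the robot when not turned), y along its front, z up
- drawer: the drawer with its wooden front panel, 15 thick, 254 wide, 100 high. Origin: middle of the top edge of the front panel's INNER face (198 above the counter). x points into the drawer (it pulls out along -x), y along the front, z up
- drawer_floor (a point): middle of the upper side of the drawer's floor, 88 below and 100 behind the front's inner top edge. The drawer is empty, 218 wide inside; its side walls end 19 below the front's top edge. At the stop 145 of its length is open to above
- handle (a point): middle of the black bar handle outside on the drawer front: bar of 10 diameter, 120 long along the panel's y, on two 8 thick posts 100 apart; its axis stands 42 off the panel's outer face (37 clear behind the bar) and 30 below its top edge
- block: loose backing block of light wood, T-shaped from above, 50 high, about 0.11 kg, upright on the counter left or right of the chest. Origin: centre of the rib's underside. Rib (to grip): 44 along x, 40 along y. Broad plate at the rib's -x end, facing the robot within 0.5 rad at the start: x -36 to -22, 80 wide along y. z up
- block_face (a point): middle of the top edge of the block's broad flat face (block x = -36, y = 0, z = 50)
- tin: red-labelled food tin, 70 dia, 75 high; origin at the centre of its underside; to be left alone
- jar: glass storage jar with black lid, 100 dia, 150 high; origin at the centre of its underside; to be left alone
- mug: blue ceramic mug, 80 dia, 90 high; origin at the centre of its underside; to be left alone
- screwdriver: orange-handled screwdriver lying on the counter; origin at its middle; to be left alone
- sauce: amber sauce bottle with red cap, 60 dia, 190 high, standing on a fixed wooden turntable (250 dia, 18 high); origin at the centre of its underside; to be left alone
- oil: green oil bottle with yellow label, 56 dia, 210 high, on the same turntable; origin at the centre of its underside; to be left alone
There are look-alikes about, which are no part of the job. Of the things that look like the block, the smallest one is meant.

How it is judged (in metres and radians):
On the way, in this order (a step that is already met when the one before it is completed fails the run):
1. the drawer is pulled out to its stop (value of joint drawer_slide above 0.14 m), for 0.2 s.
2. the block is lifted off the counter in the gripper (height (world z) of block above 0.05 m and contact force between block and the fingers above 3 N), for 0.2 s.
3. the block is held in place and pressed with 5 to 15 N for two seconds (value of joint drawer_slide above 0.14 m and contact force between block and drawer between 5 and 15 N and x of block_face in the frame of drawer between -0.004 and 0.004 m and y of block_face in the frame of drawer between -0.012 and 0.012 m and z of block_face in the frame of drawer between -0.01 and 0.01 m and angle between block's own z axis and vertical below 0.12 rad and angle between the x axis of block and the x axis of drawer, either way round below 0.12 rad and contact force between block and the fingers above 3 N and linear speed of block below 0.02 m/s), for 2 s.
At the end, for the whole second after the job is handed in: Still gripped, the block lies with its broad face on the drawer front's inside (4 mm; square and upright within 0.12 rad), centred within 12 mm, top flush within 10 mm, pressed with 5 to 15 N and at rest, drawer at its stop (above 0.14 m) (all of step 3); the arm keeps its last pose, push and grip.
It fails at once if the block is rammed against the drawer front with more than 35 N (contact force between block and drawer above 35 N).
It fails at once if one of the other things on the counter is moved more than 40 mm (distance of any of tin, jar, mug, screwdriver, sauce, oil from where it was at the start of the episode above 0.04 m).
It also fails if it takes over 64 s, if anything falls off the work surface, if the arm or the gripper's body presses on something with over 40 N, if the wrist force passes 120 N, or if a joint passes its speed limit or range.

### The arm

A 6-joint arm with a two-finger parallel gripper is mounted at the origin on the work surface. World frame = base frame: x ahead of the robot, y to its left, z up, the work surface at z = 0. Lengths are in m, angles in degrees, forces in N, time in s.
With the tool pointing down it reaches from about 0.3 to 0.775 m from the base axis. Payload 14.6 kg.
Tool frame: the origin (TCP) lies midway between the tips of the shut fingers; the grasp point (between the pads) lies 19 mm behind it (bot.grip_depth is the distance from the TCP to the grasp point, in m); z points along the fingers, y is the line along which they close (so a half turn about z gives the same grasp; the last joint's range is limited). The gripper opens to 85 mm and grips with 20 to 120 N. Pads are 22 mm wide; open, the fingers measure 114 mm over their backs; the gripper's body (76 mm by 85 mm) begins 54 mm behind the grasp point. The pads swing forward as they close: fully open they stand 13 mm farther back than shut.
Start: joints at [-71.024, 17.183, 87.147, -0, 75.671, -3.816], TCP at [0.213, -0.507, 0.192] pointing down, gripper open.
Joint ranges: [-173.82, 173.82], [-45.26, 126.66], [13.44, 144.39], [-59.66, 239.66], [0, 175.72], [-146.38, 146.38]. Speed limits (degrees/s): [127.2, 127.2, 147.25, 180, 180, 180].

### API

Orientations are given as [roll, pitch, yaw] about the fixed x, y, z axes, in that order (R = Rz(yaw) Ry(pitch) Rx(roll)).
In Python, from bench import bot, command_gripper, status, imaging, job gives the robot as it stands. Calls block until the motion is done:
- bot.move_ptp(position, orientation): joint-space move of the TCP to a pose.
- bot.movel(position, rot=None, feed=0.15): straight line of the TCP; rot=None keeps the orientation; feed is the mean speed in m/s.
- bot.set_joints(angles): joint-space move.
- command_gripper(opening): finger opening in m; the grip force is fixed at half the most; returns when the fingers have stopped.
- bot.wait(seconds).
- bot.ik(position, orientation): joint angles nearest the present ones, or None.
- status.sense(): the state.
- imaging.snapshot(name): name is "scene" or "top" or "wrist"; returns a dict with "image" (384x512x3 uint8, blue, green, red), "camera_matrix" (3x3 intrinsics, pixels), "dist_coeffs" ([k1, k2, p1, p2, k3] as OpenCV has them; the pictures are not rectified), "R" (3x3) and "t" (3): a world point X has camera coordinates R X + t. Camera axes: x right, y down, z forward; pixel columns grow to the right and rows downward; lengths in m; the calibration is good to about 2 mm. A picture is of the moment at which its call begins. There is no depth.
A pose or a line that the arm cannot do raises bot.MotionError and nothing moves.
- job.close_job(): hands the job in; it is judged then, once.
The state is a dict: "time": time; "qpos": joint angles; "dq": joint speeds; "tau": joint torques, N m; "position": TCP position; "ee_rot": TCP orientation; "wrist_force": force on the tool from outside, world axes, zero at the start; "moment": the same for the moment, N m; "finger_gap": finger opening in m; "gripper_force": force on a finger pad.
Only numpy, scipy, OpenCV 4.12 (cv2) and the standard library are available. Lean on these libraries where they do the work, as an engineer would, in place of code of your own. Each camera call takes 0.05 s, during which the arm holds its last target. There are 200 camera calls.

## Working session

There is one attempt and no reset: what is moved stays moved. The work goes in short steps, each a Python script; the robot and the scene stay as the last script left them, time stands still between calls to the robot, and variables do not carry over. Pictures are saved under pics/ and viewed, at most 12 in all, crops included, and the job is handed in when it is done.

```bash
ls; mkdir -p pics; python3 - <<'E'
from bench import bot,status,imaging
import cv2,numpy as np,pickle
d={}
for n in("scene","top","wrist"):
    s=imaging.snapshot(n);d[n]=s;cv2.imwrite(f"pics/{n}0.png",s["image"])
    print(n,s["camera_matrix"].round(1).tolist(),s["dist_coeffs"],(-s["R"].T@s["t"]).round(3),s["R"].round(2).tolist())
pickle.dump(d,open("s0.pkl","wb"))
print(status.sense())
E
```

```text
pics
scene [[389.7, 0.0, 254.0], [0.0, 389.7, 193.4], [0.0, 0.0, 1.0]] [-0.10212865  0.          0.          0.          0.        ] [1.172 0.889 1.068] [[-0.82, 0.57, 0.01], [0.36, 0.54, -0.76], [-0.44, -0.62, -0.65]]
top [[402.6, 0.0, 261.1], [0.0, 402.6, 188.5], [0.0, 0.0, 1.0]] [-0.08525431  0.          0.          0.          0.        ] [0.365 0.014 1.628] [[-0.01, -1.0, 0.0], [-0.99, 0.01, -0.12], [0.12, -0.0, -0.99]]
wrist [[270.9, 0.0, 255.3], [0.0, 270.9, 190.4], [0.0, 0.0, 1.0]] [-0.04381502  0.          0.          0.          0.        ] [ 0.275 -0.482  0.372] [[0.39, -0.92, -0.0], [-0.89, -0.38, 0.27], [-0.25, -0.1, -0.96]]
{'time': 0.15, 'qpos': array([-7.10257088e+01,  1.72103329e+01,  8.71700172e+01, -1.20408316e-03,
        7.56716684e+01, -3.81538411e+00]), 'dq': array([-0.0902285 , -0.18743496, -0.0301158 ,  0.0029545 ,  0.02697666,
       -0.01946049]), 'tau': array([ 8.15581225e-04, -5.43671143e+01, -3.61887932e+01, -7.97443681e-05,
        3.13276381e-03,  9.56215501e-06]), 'position': array([ 0.21297193, -0.50687037,  0.19164797]), 'ee_rot': array([-1.79948019e+02, -2.29762940e-03,  2.27899728e+01]), 'wrist_force': array([ 0.66840243, -0.06272633,  0.2349721 ]), 'moment': array([ 0.02642349,  0.03542929, -0.00686761]), 'gripper_force': 0.0, 'finger_gap': 0.08545668273100804}
```

View pics/scene0.png

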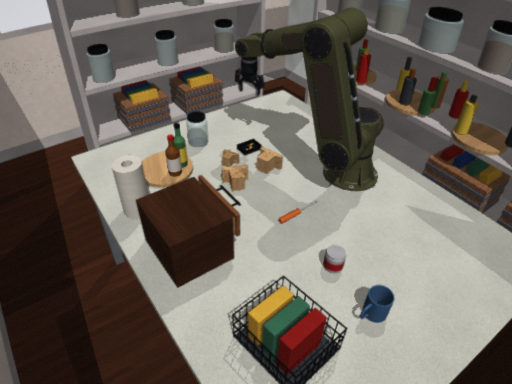

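View pics/top0.png

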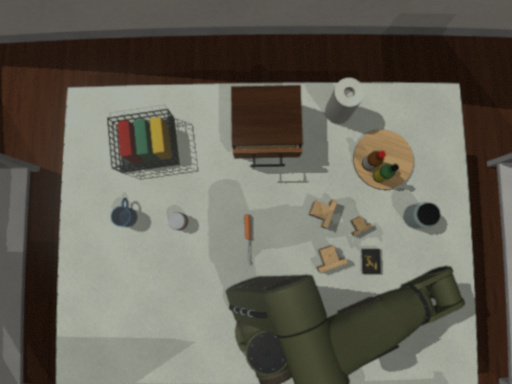

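Scene: chest with handle at (228,195); top view: handle bar at (253–284,161), T-block candidates at (325,212), (362,227), (332,260); the one at (362,227) looks smallest. I'll check with one close crop and measure their sizes.

```bash
cat > h.py <<'E'
import cv2,numpy as np
def ray(s,uv):
    p=cv2.undistortPoints(np.array(uv,float).reshape(-1,1,2),s["camera_matrix"],s["dist_coeffs"]).reshape(-1,2)
    d=np.c_[p,np.ones(len(p))]@s["R"]; return -s["R"].T@s["t"],d
def onplane(s,uv,z):
    c,d=ray(s,uv); return c+d*((z-c[2])/d[:,2])[:,None]
def proj(s,X):
    return cv2.projectPoints(np.array(X,float).reshape(-1,1,3),cv2.Rodrigues(s["R"])[0],s["t"],s["camera_matrix"],s["dist_coeffs"])[0].reshape(-1,2)
E
python3 - <<'E'
import pickle,cv2,numpy as np
from h import *
d=pickle.load(open("s0.pkl","rb"));t=d["top"];im=t["image"]
hsv=cv2.cvtColor(im,cv2.COLOR_BGR2HSV)
for p in[(325,212),(362,227),(332,262),(265,150),(268,161)]:print(p,hsv[p[1],p[0]])
m=cv2.inRange(hsv,(8,70,70),(25,255,255));m[:185]=0;m[285:]=0
for c in cv2.findContours(m,0,2)[0]:
    if cv2.contourArea(c)<40:continue
    r=cv2.minAreaRect(c);P=onplane(t,cv2.boxPoints(r),.05)
    print(cv2.contourArea(c),r,P.round(3)[:,:2].tolist(),[np.linalg.norm(P[1]-P[0]).round(3),np.linalg.norm(P[2]-P[1]).round(3)])
a=cv2.resize(im[190:280,295:395],None,fx=5,fy=5,interpolation=2)
b=cv2.resize(im[135:190,225:310],None,fx=5,fy=5,interpolation=2)
o=np.zeros((a.shape[0]+0,800,3),np.uint8)
o[:450,:500]=a;o[:194,500:800]=cv2.resize(b,(300,194))
w=cv2.resize(d["wrist"]["image"],(300,225));o[200:425,500:800]=w
cv2.imwrite("pics/crop1.png",o)
E
```

```text
(325, 212) [ 17 105 155]
(362, 227) [ 18 100 138]
(332, 262) [ 18  99 152]
(265, 150) [ 13 144 103]
(268, 161) [ 41  19 106]
41.0 ((371.0, 262.5), (13.0, 10.0), 90.0) [[0.293, -0.395], [0.292, -0.434], [0.242, -0.432], [0.243, -0.393]] [np.float64(0.04), np.float64(0.05)]
388.0 ((329.6391906738281, 257.3262939453125), (22.08628273010254, 29.684341430664062), 70.70995330810547) [[0.312, -0.184], [0.349, -0.294], [0.268, -0.32], [0.232, -0.21]] [np.float64(0.116), np.float64(0.085)]
180.5 ((359.0732727050781, 224.55093383789062), (14.764607429504395, 20.510833740234375), 61.38954162597656) [[0.422, -0.322], [0.46, -0.395], [0.409, -0.421], [0.371, -0.349]] [np.float64(0.082), np.float64(0.058)]
126.5 ((247.0, 226.5), (25.0, 6.0), 90.0) [[0.462, 0.08], [0.462, 0.056], [0.365, 0.057], [0.365, 0.08]] [np.float64(0.024), np.float64(0.097)]
373.0 ((321.83575439453125, 210.57662963867188), (21.95699119567871, 28.877288818359375), 19.98310661315918) [[0.435, -0.165], [0.541, -0.207], [0.51, -0.288], [0.404, -0.246]] [np.float64(0.114), np.float64(0.087)]
64.0 ((384.0, 187.0), (4.0, 28.0), 90.0) [[0.572, -0.422], [0.571, -0.536], [0.555, -0.535], [0.556, -0.421]] [np.float64(0.114), np.float64(0.016)]
```

View pics/crop1.png

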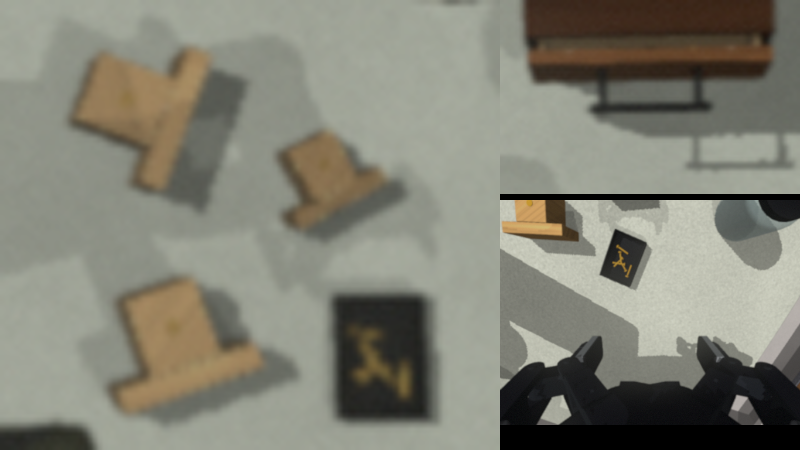

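Crop confirms: big T's at (325,212) and (332,260), both about 114×86 mm; the one at (362,227) measures 82×58 mm, matching the 80×58 block, so it is the one. Now closer wrist views of the block and the handle.

```bash
python3 - <<'E'
from bench import bot,status,imaging
import cv2,numpy as np,pickle
from h import *
d=pickle.load(open("s0.pkl","rb"))
t=d["top"]
print("handle rough",onplane(t,[(252,165),(284.5,165)],.168).round(3).tolist(), "front top",onplane(t,[(234,155),(302,155)],.198).round(3).tolist())
bot.move_ptp([.31,-.37,.25],[180,0,0]);d["wb"]=imaging.snapshot("wrist")
h=onplane(t,[(268,165)],.168)[0]
bot.move_ptp([h[0]-.11,h[1],.34],[180,0,0]);d["wh"]=imaging.snapshot("wrist")
pickle.dump(d,open("s0.pkl","wb"));print(status.sense()["time"])
cv2.imwrite("pics/w1.png",np.vstack([cv2.resize(d[k]["image"],(400,300)) for k in("wb","wh")]))
cv2.imwrite("pics/w1.png",np.hstack([d["wb"]["image"][:300,56:456],d["wh"]["image"][:300,56:456]]))
E
```

```text
handle rough [[0.635, 0.044, 0.168], [0.634, -0.075, 0.168]] front top [[0.667, 0.109, 0.198], [0.665, -0.138, 0.198]]
2.5583
```

View pics/w1.png

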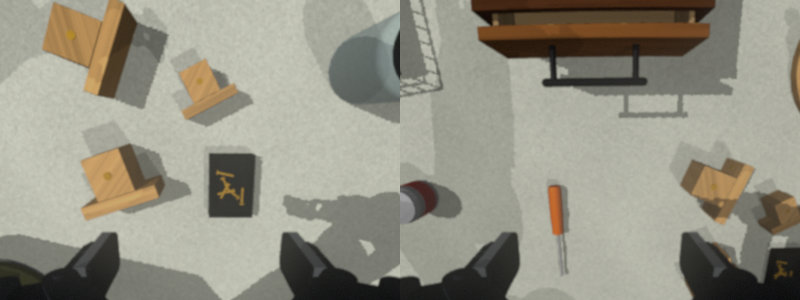

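Left half (wb): small block at about (261,87) full-image; right half (wh): handle bar from (199,82) to (303,80), panel front edge around row 40–55. Measure both precisely.

```bash
python3 - <<'E'
import pickle,cv2,numpy as np
from h import *
d=pickle.load(open("s0.pkl","rb"))
s=d["wb"];hsv=cv2.cvtColor(s["image"],cv2.COLOR_BGR2HSV)
m=cv2.inRange(hsv,(8,75,70),(25,255,255));n,l,st,c=cv2.connectedComponentsWithStats(m)
k=l[88,258];M=(l==k).astype(np.uint8);cnt=cv2.findContours(M,0,1)[0][0]
X=onplane(s,cnt.reshape(-1,2)+0.0,.05)[:,:2].astype(np.float32)
r=cv2.minAreaRect(X);print("block rect",r,cv2.boxPoints(r).round(4).tolist(),st[k])
print("pix V",hsv[75:120:5,250].tolist())
s=d["wh"];hsv=cv2.cvtColor(s["image"],cv2.COLOR_BGR2HSV);g=hsv[...,2]
m=(g<60).astype(np.uint8);m[:65]=0;m[100:]=0;m[:,:180]=0;m[:,330:]=0
n,l,st,c=cv2.connectedComponentsWithStats(m);print(st.tolist())
k=1+np.argmax(st[1:,4]);M=(l==k)
cols=np.where(M.sum(0)>0)[0];pts=[]
ctr=[(u,np.mean(np.where(M[:,u])[0])) for u in cols if M[:,u].sum()<=11]
f=np.polyfit(*np.array(ctr).T,1);u0,u1=cols[0]-.5,cols[-1]+.5
print("bar widths",[int(M[:,u].sum()) for u in cols[::8]])
e=onplane(s,[(u0,np.polyval(f,u0)),(u1,np.polyval(f,u1))],.168);print("bar",e.round(4).tolist(),np.linalg.norm(e[1]-e[0]),e.mean(0),np.degrees(np.arctan2(e[0,0]-e[1,0],e[0,1]-e[1,1])))
# panel column profile
for u in(170,250,330):
    print(u,[(v,hsv[v,u].tolist()) for v in range(8,66,2)])
E
```

```text
block rect ((0.4150853157043457, -0.37374424934387207), (0.057459715753793716, 0.07785779982805252), 27.40839958190918) [[0.3716999888420105, -0.352400004863739], [0.4074999988079071, -0.42149999737739563], [0.4584999978542328, -0.3950999975204468], [0.4226999878883362, -0.32600000500679016]] [ 235   59   59   60 1688]
pix V [[17, 125, 184], [17, 126, 195], [17, 125, 191], [17, 125, 189], [16, 123, 193], [17, 123, 195], [17, 117, 179], [17, 119, 172], [18, 90, 144]]
[[0, 0, 512, 384, 195792], [199, 65, 104, 21, 816]]
bar widths [2, 14, 6, 6, 7, 7, 7, 6, 7, 7, 7, 7, 7]
bar [[0.6316, 0.0534, 0.168], [0.6334, -0.0738, 0.168]] 0.12721694772107422 [ 0.63250746 -0.0102176   0.168     ] -0.7731085383423515
170 [(8, [11, 168, 53]), (10, [9, 181, 24]), (12, [16, 141, 38]), (14, [17, 120, 70]), (16, [16, 120, 70]), (18, [17, 115, 69]), (20, [15, 116, 68]), (22, [16, 114, 65]), (24, [15, 136, 73]), (26, [14, 181, 110]), (28, [14, 182, 115]), (30, [14, 186, 115]), (32, [14, 180, 116]), (34, [14, 182, 115]), (36, [14, 182, 108]), (38, [13, 180, 92]), (40, [13, 187, 49]), (42, [13, 179, 40]), (44,
[... 764 characters left out ...]
8, [30, 20, 114]), (60, [33, 20, 114]), (62, [34, 18, 114]), (64, [30, 19, 118])]
330 [(8, [11, 155, 33]), (10, [16, 127, 46]), (12, [16, 116, 68]), (14, [16, 124, 66]), (16, [19, 119, 62]), (18, [16, 116, 64]), (20, [17, 113, 63]), (22, [15, 148, 81]), (24, [13, 175, 111]), (26, [14, 179, 114]), (28, [14, 177, 114]), (30, [14, 179, 114]), (32, [14, 178, 116]), (34, [14, 176, 116]), (36, [14, 172, 105]), (38, [12, 158, 63]), (40, [14, 147, 52]), (42, [12, 140, 53]), (44, [14, 137, 56]), (46, [13, 146, 54]), (48, [15, 152, 52]), (50, [14, 134, 55]), (52, [11, 123, 56]), (54, [14, 130, 57]), (56, [20, 44, 87]), (58, [33, 20, 116]), (60, [27, 20, 114]), (62, [33, 20, 114]), (64, [30, 18, 112])]
```

```bash
python3 - <<'E'
from bench import bot,command_gripper,status
import numpy as np
th=np.radians(.8);X=np.array([np.cos(th),np.sin(th),0])
H=np.array([.6325,-.0102,.149])
rot=min(([180,0,.8+90],[180,0,.8-90]),key=lambda r:abs(bot.ik(H,r)[5]));print(rot,bot.ik(H,rot))
command_gripper(.036)
bot.move_ptp(H+[0,0,.09],rot);bot.movel(H,feed=.08)
bot.wait(.2);f0=status.sense()["wrist_force"];print(f0.round(2))
command_gripper(0.0);s=status.sense();print("gap",s["finger_gap"],s["gripper_force"],s["wrist_force"].round(2),s["time"])
p=s["position"].copy();p[2]=H[2]
d=0
while d<.165:
    d+=.02 if d<.09 else .005
    bot.movel(p-X*d,feed=.12);bot.wait(.08);s=status.sense();f=(s["wrist_force"]-f0)@X
    print(round(d,3),round(f,2),s["position"].round(4),end="|")
    if d>.03 and f>5:break
print(s["time"],s["finger_gap"])
E
```

```text
Traceback (most recent call last):
TypeError: 'NoneType' object is not subscriptable
```

```bash
python3 - <<'E'
from bench import bot,command_gripper,status
import numpy as np
th=np.radians(.8);X=np.array([np.cos(th),np.sin(th),0])
H=np.array([.6325,-.0102,.149])
c=[(r,bot.ik(H,r),bot.ik(H+[0,0,.09],r),bot.ik(H-.15*X,r)) for r in([180,0,90.8],[180,0,-89.2])]
print(c)
c=[x for x in c if all(y is not None for y in x)]
if not c: raise SystemExit
rot=min(c,key=lambda x:abs(x[1][5]))[0];print(rot)
command_gripper(.036)
bot.move_ptp(H+[0,0,.09],rot);bot.movel(H,feed=.08)
bot.wait(.2);f0=status.sense()["wrist_force"];print(f0.round(2))
command_gripper(0.0);s=status.sense();print("gap",s["finger_gap"],s["gripper_force"],s["wrist_force"].round(2),s["time"])
p=s["position"].copy();p[2]=H[2]
d=0
while d<.165:
    d+=.02 if d<.09 else .005
    bot.movel(p-X*d,feed=.12);bot.wait(.08);s=status.sense();f=(s["wrist_force"]-f0)@X
    print(round(d,3),round(f,2),s["position"].round(4),end="|")
    if d>.03 and f>5:break
print(s["time"],s["finger_gap"])
E
```

```text
[([180, 0, 90.8], array([-4.24077597, 29.72321875, 75.44813811,  0.        , 74.82864315,
       -5.04077597]), array([-4.24077597, 26.45447678, 68.31691336,  0.        , 85.22860986,
       -5.04077597]), array([-5.80836284e+00,  1.10323785e+01,  1.00824640e+02, -2.54444375e-14,
        6.81429819e+01, -6.60836284e+00])), ([180, 0, -89.2], None, None, None)]
[180, 0, 90.8]
[-0.48 -1.2  -0.01]
gap 0.00013994196359241103 0.0 [-0.58 -0.1  -0.32] 6.3917
0.02 0.56 [ 0.613  -0.0105  0.1493]|0.04 1.09 [ 0.5932 -0.0108  0.1491]|0.06 1.02 [ 0.5732 -0.011   0.1492]|0.08 0.62 [ 0.5532 -0.0113  0.1492]|0.1 0.23 [ 0.5332 -0.0116  0.1492]|0.105 0.38 [ 0.5276 -0.0117  0.149 ]|0.11 0.54 [ 0.5225 -0.0117  0.1491]|0.115 0.17 [ 0.5175 -0.0118  0.1491]|0.12 0.81 [ 0.5125 -0.0119  0.1491]|0.125 0.21 [ 0.5075 -0.012   0.1491]|0.13 0.33 [ 0.5025 -0.012   0.1491]|0.135 0.24 [ 0.4975 -0.0121  0.1491]|0.14 1.49 [ 0.4925 -0.0121  0.1491]|0.145 -0.37 [ 0.4875 -0.0122  0.1491]|0.15 0.27 [ 0.4825 -0.0123  0.1491]|0.155 0.74 [ 0.4775 -0.0124  0.1491]|0.16 0.52 [ 0.4725 -0.0124  0.1491]|0.165 0.14 [ 0.4675 -0.0125  0.1491]|12.725 -8.124661702267804e-05
```

The fingers closed on nothing (gap 0); I should check the gap before pulling. Look again.

```bash
python3 - <<'E'
from bench import bot,status,imaging
import cv2,numpy as np,pickle
from h import *
p=status.sense()["position"]
bot.movel(p+[0,0,.06],feed=.2)
d={}
bot.move_ptp([.50,-.01,.34],[180,0,0]);bot.wait(.3);d["wh"]=imaging.snapshot("wrist");d["scene"]=imaging.snapshot("scene")
s=status.sense();print(s["position"],s["ee_rot"],-d["wh"]["R"].T@d["wh"]["t"])
pickle.dump(d,open("s1.pkl","wb"))
a=cv2.resize(d["wh"]["image"][0:130,140:350],None,fx=3,fy=3,interpolation=2)[:300]
b=cv2.resize(d["scene"]["image"][160:285,120:260],None,fx=2.4,fy=2.4,interpolation=2)[:300]
o=np.zeros((600,630,3),np.uint8);o[:300]=a[:,:630];o[300:300+b.shape[0],:b.shape[1]]=b
for im,pts in((o,None),):
    for z in(.168,):
        P=proj(d["scene"],[[.6316,.0534,z],[.6334,-.0738,z],[.69,.11,.198],[.69,-.14,.198]]);print(P.round(1).tolist())
        for q in P: cv2.circle(o,(int((q[0]-120)*2.4),int((q[1]-160)*2.4)+300),2,(255,255,0),-1)
cv2.imwrite("pics/c2.png",o)
E
```

```text
[ 0.4999754  -0.01000374  0.33996176] [-1.79999866e+02  4.32313138e-03  7.70124700e-03] [ 0.56719891 -0.01079455  0.5201956 ]
[[240.5, 204.4], [220.9, 185.2], [235.0, 214.0], [197.8, 174.7]]
```

View pics/c2.png

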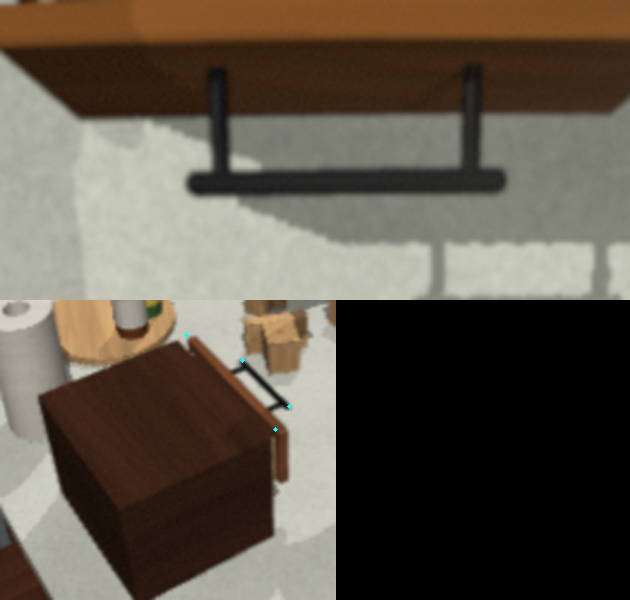

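Wrist crop: bar ends at full-image (203,60.5) and (309,60.5); scene: ends near (240,204) and (221,186), consistent with the old estimate. Triangulate the ends from the two views.

```bash
python3 - <<'E'
import pickle,cv2,numpy as np
from h import *
d=pickle.load(open("s1.pkl","rb"));w,sc=d["wh"],d["scene"]
g=cv2.cvtColor(w["image"],cv2.COLOR_BGR2HSV)[...,2]
print("dark col run@u=256",[(v,int(g[v,256])) for v in range(34,70)])
P=onplane(w,[(204.3,60.7),(307,60.2)],.168);print("bar@.168",P.round(4).tolist(),np.linalg.norm(P[1]-P[0]))
def tri(a,b):
    c1,d1=ray(w,[a]);c2,d2=ray(sc,[b]);A=np.c_[d1[0],-d2[0]];k,res,_,_=np.linalg.lstsq(A,c2-c1,rcond=None)
    p,q=c1+d1[0]*k[0],c2+d2[0]*k[1];return ((p+q)/2).round(4),np.linalg.norm(p-q).round(4)
gs=cv2.cvtColor(sc["image"],cv2.COLOR_BGR2HSV)
m=((gs[...,2]<75)&(gs[...,1]<130)).astype(np.uint8)
m[:,:212]=0;m[:,250:]=0;m[:182]=0;m[210:]=0
for v in range(183,208):print(v,[int(x) for x in gs[v,214:248,2]])
print(tri((204.3,60.7),(240.5,204)),tri((307,60.2),(221.5,185.8)))
E
```

```text
dark col run@u=256 [(34, 55), (35, 56), (36, 57), (37, 66), (38, 93), (39, 118), (40, 127), (41, 129), (42, 129), (43, 128), (44, 127), (45, 125), (46, 125), (47, 125), (48, 124), (49, 125), (50, 125), (51, 126), (52, 125), (53, 125), (54, 123), (55, 107), (56, 76), (57, 50), (58, 38), (59, 39), (60, 39), (61, 38), (62, 37), (63, 40), (64, 73), (65, 109), (66, 125), (67, 126), (68, 126), (69, 126)]
bar@.168 [[0.6317, 0.0511, 0.168], [0.6324, -0.0725, 0.168]] 0.12361419202349314
183 [202, 203, 201, 201, 204, 200, 188, 174, 160, 161, 173, 174, 174, 173, 168, 131, 82, 91, 121, 138, 139, 137, 134, 134, 136, 139, 143, 139, 138, 140, 149, 177, 196, 200]
184 [202, 202, 203, 204, 201, 189, 169, 165, 169, 176, 178, 178, 177, 176, 170, 143, 93, 90, 119, 137, 140, 137, 133, 134, 136, 140, 143, 138, 138, 140, 153, 179, 198, 201]
185 [201, 202, 203, 201, 189, 157, 104, 86, 133, 167, 175, 177, 176, 176, 172, 166, 128, 93, 118, 135, 138, 136, 133, 134, 139, 141, 141, 139, 137, 140, 157, 183, 200, 201]
186 [195, 202, 202, 195, 178, 142, 76, 33, 61, 123, 167, 177, 177, 175, 175, 170, 134, 89, 113, 13
[... 2955 characters left out ...]
7, 68, 97, 117, 121, 123, 126, 142, 132, 90, 53, 45, 50, 69, 75, 52, 43, 99, 168, 198, 201, 201, 201, 203, 205]
205 [66, 67, 68, 67, 67, 66, 63, 64, 59, 59, 58, 69, 96, 117, 123, 120, 112, 87, 50, 56, 98, 125, 161, 169, 134, 102, 133, 180, 199, 201, 199, 201, 204, 205]
206 [65, 67, 66, 67, 67, 66, 66, 65, 61, 59, 58, 58, 69, 97, 116, 115, 104, 100, 88, 116, 170, 189, 194, 197, 195, 192, 193, 196, 200, 201, 199, 199, 203, 203]
207 [62, 64, 65, 68, 68, 65, 67, 66, 64, 58, 56, 58, 59, 67, 89, 102, 103, 104, 102, 132, 169, 194, 197, 197, 197, 199, 200, 200, 200, 200, 201, 201, 203, 203]
(array([0.6311, 0.0514, 0.1683]), np.float64(0.0013)) (array([ 0.6324, -0.0726,  0.1657]), np.float64(0.0012))
```

Bar triangulates to (0.632,-0.011,0.167), as assumed. So watch the grasp itself: hover, descend, picture, before closing.

```bash
python3 - <<'E'
from bench import bot,status,imaging,command_gripper
import cv2,numpy as np
H=np.array([.632,-.0106,.149]);rot=[180,0,90.8]
print(command_gripper(.036),status.sense()["finger_gap"])
bot.move_ptp(H+[0,0,.09],rot);s=status.sense();print(s["position"],s["ee_rot"],s["finger_gap"])
a=imaging.snapshot("scene")["image"]
bot.movel(H,feed=.08);s=status.sense();print(s["position"],s["finger_gap"],s["wrist_force"],s["time"])
b=imaging.snapshot("scene")["image"];c=imaging.snapshot("wrist")["image"]
cr=lambda i:cv2.resize(i[110:235,180:310],None,fx=3,fy=3,interpolation=2)[:300]
o=np.zeros((600,780,3),np.uint8);o[:300,:390]=cr(a);o[:300,390:]=cr(b);o[300:,:400]=cv2.resize(c,(400,300))
cv2.imwrite("pics/c3.png",o)
E
```

```text
False 0.036051749056496996
[ 0.63196531 -0.01060747  0.2394064 ] [1.79968923e+02 3.74889378e-03 9.07322770e+01] 0.03632540309568004
[ 0.63225513 -0.01061731  0.14958406] 0.036066313308870265 [ 0.75477407 -0.0283826   0.30721822] 18.15
```

View pics/c3.png

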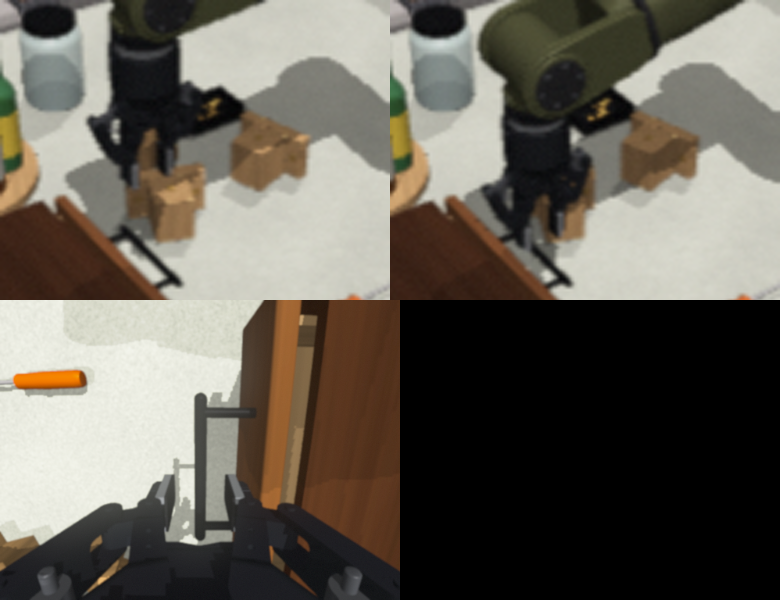

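```bash
python3 - <<'E'
from bench import bot,status,imaging
import cv2,numpy as np
from h import *
s=imaging.snapshot("wrist");p=status.sense()["position"];print(p,(-s["R"].T@s["t"]).round(4))
X=[p,p+[.018,0,.006],p-[.018,0,-.006],p+[.018,0,.025],[.632,-.0106,.168],[.632,.0494,.168],[.632,-.0706,.168]]
P=proj(s,X);print(P.round(1).tolist())
im=s["image"].copy()
im=cv2.resize(im[200:320,150:350],None,fx=4,fy=4,interpolation=2)
for i,q in enumerate(P):
    cv2.drawMarker(im,tuple(int(x) for x in (q-[150,200])*4),[(0,0,255),(0,255,0),(0,255,0),(255,0,255),(255,255,0),(255,255,0),(255,255,0)][i],0,12,1)
cv2.imwrite("pics/c4.png",im)
E
```

```text
[ 0.63216448 -0.0106186   0.14945625] [0.6312 0.0557 0.3299]
[[255.2, 213.4], [281.4, 216.8], [229.0, 216.0], [284.3, 227.8], [255.0, 223.4], [256.5, 127.5], [253.7, 302.5]]
```

View pics/c4.png

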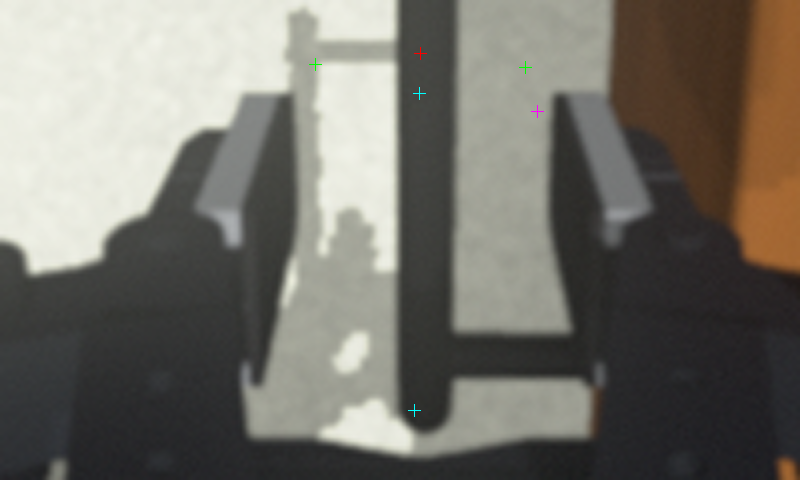

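The finger tips appear nearer the camera than TCP z=0.149 would give (pads' gap 64 px for 36 mm). Check with the scene camera: tips seen at about (225,192) and (237,188).

```bash
python3 - <<'E'
from bench import bot,status,imaging
import cv2,numpy as np
from h import *
s=imaging.snapshot("scene");w=imaging.snapshot("wrist");p=status.sense()["position"]
for dz in(0,.01,.02,.03,.04,.05):
    X=[p+[.018,.011,dz],p+[-.018,.011,dz]]
    print(dz,proj(s,X).round(1).tolist(),proj(w,X).round(1).tolist())
a=cv2.resize(s["image"][160:210,200:260],None,fx=10,fy=10,interpolation=2)
for dz,c in((0,(0,0,255)),(.02,(0,255,0)),(.04,(255,0,255))):
    for q in proj(s,[p+[.018,.011,dz],p+[-.018,.011,dz]]):cv2.drawMarker(a,tuple(int(x) for x in (q-[200,160])*10),c,0,14,1)
cv2.imwrite("pics/c5.png",a)
E
```

```text
0 [[227.9, 202.0], [236.5, 198.2]] [[281.3, 198.9], [229.6, 198.2]]
0.01 [[227.9, 199.9], [236.5, 196.1]] [[282.7, 203.4], [228.2, 202.6]]
0.02 [[227.8, 197.7], [236.4, 194.0]] [[284.2, 208.3], [226.7, 207.5]]
0.03 [[227.7, 195.5], [236.4, 191.8]] [[286.0, 213.9], [225.0, 213.0]]
0.04 [[227.6, 193.4], [236.3, 189.7]] [[287.9, 220.2], [223.0, 219.2]]
0.05 [[227.5, 191.2], [236.3, 187.5]] [[290.2, 227.3], [220.8, 226.3]]
```

View pics/c5.png

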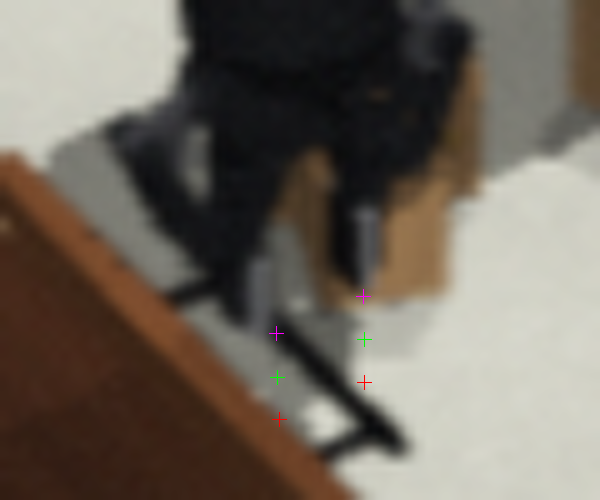

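Both cameras agree: the real tips are about 38–40 mm short of the reported TCP at this opening. I'll correct for it, lower in guarded steps and check the gap before pulling.

```bash
python3 - <<'E'
from bench import bot,command_gripper,status
import numpy as np
print(bot.grip_depth)
command_gripper(.028);bot.wait(.1)
H=status.sense()["position"];f0=status.sense()["wrist_force"]
H[0]=.632
for z in(.14,.13,.124,.118):
    bot.movel([H[0],H[1],z],feed=.06);s=status.sense();f=s["wrist_force"]-f0;print(z,f.round(2))
    if np.abs(f).max()>6:raise SystemExit
command_gripper(0.0);s=status.sense();print("gap",s["finger_gap"],s["gripper_force"],(s["wrist_force"]-f0).round(2),s["time"])
if s["finger_gap"]<.006:raise SystemExit
X=np.array([np.cos(.014),np.sin(.014),0]);p=np.array([*s["position"][:2],.118]);d=0
while d<.165:
    d+=.02 if d<.09 else .005
    bot.movel(p-X*d,feed=.1);bot.wait(.08);s=status.sense();f=(s["wrist_force"]-f0)@X
    print(round(d,3),round(f,2),end="|")
    if d>.03 and f>5:break
print(s["time"],s["finger_gap"],s["position"],(s["wrist_force"]-f0).round(2))
E
```

```text
0.0187
0.14 [-0.33  0.29  1.28]
0.13 [ 0.6  -0.5   1.09]
0.124 [0.01 0.29 1.12]
0.118 [ 0.65 -0.39  1.  ]
gap 0.007388561754707079 58.54598879814148 [-0.3   0.08  1.98] 20.1833
0.02 -1.59|0.04 -1.26|0.06 -1.15|0.08 -1.37|0.1 -1.07|0.105 -1.26|0.11 -0.44|0.115 -1.4|0.12 -1.17|0.125 -0.36|0.13 -0.52|0.135 5.1|24.6833 0.007201291832335202 [ 0.49851326 -0.01209396  0.11821065] [5.01 6.18 2.91]
```

```bash
python3 - <<'E'
from bench import bot,command_gripper,status,imaging
import numpy as np,cv2,pickle
X=np.array([np.cos(.014),np.sin(.014),0])
p=status.sense()["position"]
bot.movel(p-X*.003,feed=.05);bot.wait(.3);s=status.sense();print(s["wrist_force"].round(2),s["position"])
bot.movel(p+X*.003,feed=.05);bot.wait(.3);s=status.sense();print(s["wrist_force"].round(2),s["position"])
command_gripper(.034);bot.wait(.2);s=status.sense();print(s["wrist_force"].round(2),s["position"],s["finger_gap"])
p=s["position"];bot.movel(p+[0,0,.12],feed=.2)
# view drawer from above: camera beyond the panel, tool x toward +x
bot.move_ptp([.44,-.012,.33],[180,0,0]);bot.wait(.2)
d={"wh":imaging.snapshot("wrist"),"top":imaging.snapshot("top"),"scene":imaging.snapshot("scene")}
pickle.dump(d,open("s2.pkl","wb"));print(status.sense()["time"],status.sense()["position"])
w=d["wh"];h=cv2.cvtColor(w["image"],cv2.COLOR_BGR2HSV)
cv2.imwrite("pics/c6.png",np.hstack([cv2.resize(w["image"][:270,80:430],(500,386)),np.vstack([cv2.resize(d["scene"]["image"][150:300,110:260],(300,300)),np.zeros((86,300,3),np.uint8)])]))
E
```

```text
[ 7.48  3.15 -0.12] [ 0.49696227 -0.01209637  0.11823436]
[2.8  3.61 2.88] [ 0.5015626  -0.01206781  0.11822833]
[-0.99 -0.42 -0.35] [ 0.50145539 -0.0120823   0.1181793 ] 0.03378043027854802
28.875 [ 0.44002193 -0.01199499  0.32990915]
```

View pics/c6.png

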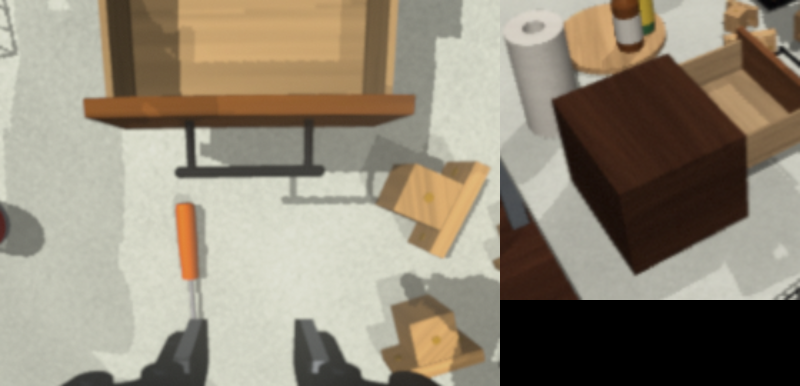

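Drawer is out (spring force ~1 N/mm seen, then released); crop shows panel top face full-image cols ~139–370, rows ~66–82, handle bar row ~120. Measure the panel top face.

```bash
python3 - <<'E'
import pickle,cv2,numpy as np
from h import *
w=pickle.load(open("s2.pkl","rb"))["wh"];h=cv2.cvtColor(w["image"],cv2.COLOR_BGR2HSV)
m=cv2.inRange(h,(8,150,80),(20,255,255));m[:50]=0;m[100:]=0
n,l,st,_=cv2.connectedComponentsWithStats(m);k=1+np.argmax(st[1:,4]);print(st[k])
cnt=cv2.findContours((l==k).astype(np.uint8),0,1)[0][0].reshape(-1,2)
X=onplane(w,cnt+0.,.198)[:,:2].astype(np.float32);r=cv2.minAreaRect(X);print(r,cv2.boxPoints(r).round(4).tolist())
u=np.arange(150,360);M=l==k
top=[np.where(M[:,i])[0][0]-.5 for i in u];bot=[np.where(M[:,i])[0][-1]+.5 for i in u]
for e in(top,bot):
    P=onplane(w,np.c_[u,e],.198);f=np.polyfit(P[:,1],P[:,0],1);res=P[:,0]-np.polyval(f,P[:,1]);ok=abs(res)<.002;f=np.polyfit(P[ok,1],P[ok,0],1);print("x=%.4f + %.4f y"%(f[1],f[0]),res.std())
d=(h[...,2]<60)&(h[...,1]<120);b=d[108:130].sum(0);uu=np.where(b>3)[0];uu=uu[(uu>180)&(uu<330)];print("bar",uu[0],uu[-1],onplane(w,[(uu[0]-.5,120),(uu[-1]+.5,119)],.168).round(4).tolist())
E
```

```text
[ 139   66  230   17 3060]
((0.5512913465499878, -0.010410226881504059), (0.015372070483863354, 0.24774609506130219), 0.40370649099349976) [[0.5426999926567078, 0.11339999735355377], [0.5444999933242798, -0.13429999351501465], [0.5598000288009644, -0.13420000672340393], [0.5580999851226807, 0.11349999904632568]]
x=0.5583 + -0.0075 y 0.00039817139824834826
x=0.5443 + -0.0147 y 0.00043047252311718644
bar 214 214 [[0.5021, 0.0388, 0.168], [0.5033, 0.0376, 0.168]]
```

```bash
python3 - <<'E'
from bench import bot,command_gripper,status
import numpy as np
B=np.array([.4213+.0018,-.3705+.0009]);rot=[180,0,27.4]
for z in(.15,-.024):print(bot.ik([*B,z],rot))
command_gripper(.062)
bot.move_ptp([*B,.12],rot)
bot.movel([*B,.03],feed=.15);f0=status.sense()["wrist_force"]
for z in(.01,-.005,-.015,-.022):
    bot.movel([*B,z],feed=.08);s=status.sense();f=s["wrist_force"]-f0;print(z,f.round(2))
    if np.abs(f).max()>6:raise SystemExit
command_gripper(0.0);bot.wait(.2);s=status.sense();print(s["finger_gap"],s["gripper_force"],(s["wrist_force"]-f0).round(2),s["position"],s["time"])
E
```

```text
[-4.48742589e+01  2.07865364e+01  8.81330937e+01 -2.54444375e-14
  7.10803699e+01  1.77257411e+01]
[-4.48742589e+01  3.40835951e+01  9.47609539e+01 -2.54444375e-14
  5.11554510e+01  1.77257411e+01]
0.01 [ 0.43 -0.85 -0.7 ]
-0.005 [ 0.73  0.01 -0.6 ]
-0.015 [ 0.28  0.31 -1.32]
-0.022 [ 0.04  0.09 -0.46]
0.039411765138015545 61.14341139793396 [-0.44  0.33  4.18] [ 0.4233161  -0.36980006 -0.02162875] 33.325
```

Block gripped (gap 39.4 mm ≈ 40 mm rib). Panel inner edge at x≈0.558, mid y≈-0.0105, yaw ≈0.7°. Lift, carry over, lower, approach with force guard.

```bash
python3 - <<'E'
from bench import bot,status,imaging
import numpy as np,cv2,pickle
p=status.sense()["position"]
bot.movel([p[0],p[1],.20],feed=.12);bot.wait(.2);s=status.sense();print(s["finger_gap"],s["gripper_force"])
a=np.radians(.7);X=np.array([np.cos(a),np.sin(a),0])
T=np.array([.5584,-.0105,0])+X*.053;rot=[180,0,.7]
bot.move_ptp([*T[:2],.20],rot);bot.wait(.2)
d={"a":imaging.snapshot("scene")}
f0=status.sense()["wrist_force"];zt=p[2]+.148
for z in(.16,zt):
    bot.movel([*T[:2],z],feed=.08);s=status.sense();f=s["wrist_force"]-f0;print(z,f.round(2))
    if np.abs(f).max()>8:raise SystemExit
d["w"]=imaging.snapshot("wrist");d["s"]=imaging.snapshot("scene");d["t"]=imaging.snapshot("top")
pickle.dump((d,f0,T,X,zt),open("s3.pkl","wb"));print(s["time"],s["position"],s["ee_rot"],s["finger_gap"])
cr=cv2.resize(d["s"]["image"][150:230,180:290],(400,290),interpolation=2)
tt=cv2.resize(d["t"]["image"][140:240,220:320],(290,290),interpolation=2)
cv2.imwrite("pics/c7.png",np.vstack([np.hstack([cr,tt]),np.hstack([cv2.resize(d["w"]["image"],(390,290)),np.zeros((290,300,3),np.uint8)])]))
E
```

```text
0.039324249294259095 60.410521030426025
0.16 [-0.37 -1.02  0.6 ]
0.12637124631982904 [-0.28 -0.64 -0.76]
38.4917 [ 0.61141903 -0.00988076  0.12625783] [-1.79997959e+02  1.42909916e-02  7.00246033e-01] 0.03934969081750612
```

View pics/c7.png

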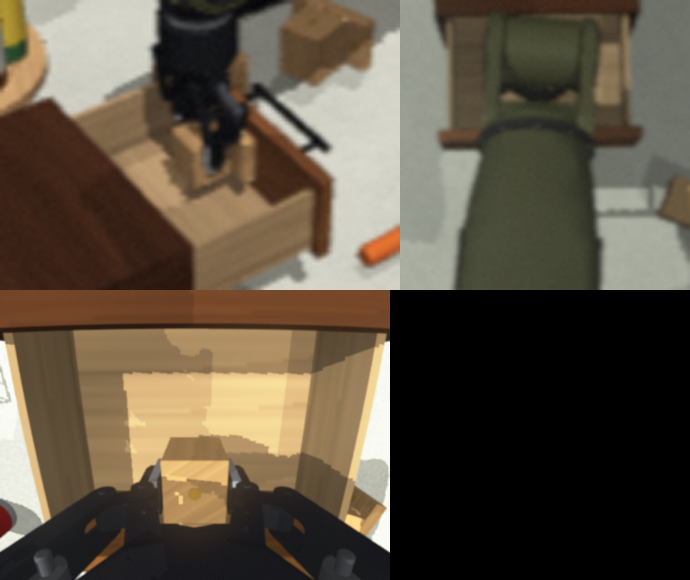

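Block is upright inside the drawer just behind the front (scene crop (215,155)), rib centred in the wrist view between the side walls. Press slowly.

```bash
cat > press.py <<'E'
from bench import bot,status
import numpy as np,pickle
d,f0,T,X,zt=pickle.load(open("s3.pkl","rb"))
def F(n=6):
    a=[]
    for _ in range(n):bot.wait(.04);a.append(status.sense()["wrist_force"]-f0)
    return np.mean(a,0)
E
python3 - <<'E'
from press import *
base=F();print("base",base.round(2));t=0
while t<.035:
    t+=.003 if t<.008 else .0015
    bot.movel([*(T-X*t)[:2],zt],feed=.015);f=(F(4)-base);fx=f@X;print(round(t,4),f.round(1),end="|")
    if fx>7:break
while fx<9.3 and t<.04:
    t+=.001;bot.movel([*(T-X*t)[:2],zt],feed=.01);f=F(6)-base;fx=f@X;print(round(t,4),f.round(1),end="|")
s=status.sense();print(s["time"],s["position"],s["finger_gap"],s["ee_rot"],s["moment"])
E
```

```text
base [-0.49 -0.29 -0.63]
0.003 [-0.   0.6  0.4]|0.006 [-0.3  0.3  0.7]|0.009 [0.3 0.2 0.4]|0.0105 [-0.2 -0.2  0.2]|0.012 [0.1 0.5 0.3]|0.0135 [-0.3  0.5  0.2]|0.015 [ 2.7  0.2 -0.2]|0.0165 [ 3.6  0.7 -0.8]|0.018 [ 5.3  0.5 -1.1]|0.0195 [ 6.5  0.7 -1.3]|0.021 [ 7.5  0.5 -2.2]|0.022 [ 8.5  1.1 -2.3]|0.023 [ 9.9  0.9 -2.6]|44.775 [ 0.58898037 -0.01009493  0.12645475] 0.03919824236097841 [ 1.79999721e+02 -8.31150853e-02  7.03125612e-01] [ 0.12010419 -1.48163364  0.13201513]
```

Contact where predicted, 9.9 N on the spring. Hold, and verify the rib centre and top height from the wrist view numerically.

```bash
python3 - <<'E'
from press import *
from bench import imaging
import cv2
from h import *
bot.wait(2.3);print(F(10).round(2),status.sense()["time"],status.sense()["finger_gap"])
w=imaging.snapshot("wrist");h=cv2.cvtColor(w["image"],cv2.COLOR_BGR2HSV)
im=cv2.resize(w["image"][150:320,150:370],None,fx=3,fy=3,interpolation=2)
# predicted corners of rib top, block origin 2 mm behind the TCP in block x
p=status.sense()["position"];Y=np.array([-X[1],X[0],0]);O=p-X*.0018;O[2]=.198
for q in proj(w,[O+X*.022+Y*.02,O+X*.022-Y*.02]):print(q);cv2.drawMarker(im,tuple(int(v) for v in (q-[150,150])*3),(255,255,0),0,14,1)
cv2.imwrite("pics/c8.png",im)
E
```

```text
[ 8.94  0.55 -3.58] 47.4917 0.039195662790240594
[207.48177398 227.5878631 ]
[299.60305646 227.75018953]
```

View pics/c8.png

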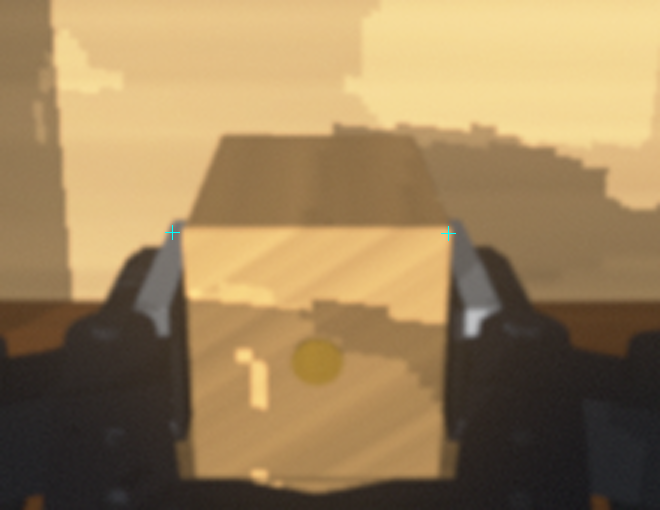

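The crop shows the rib top's rear edge at about (211–300, 225), against a prediction of (207–300, 228). The block is centred within 1 mm and about 3 mm low, inside tolerance, and the push is steady at about 9.5 N.

```bash
python3 -c "
from bench import job
print(job.close_job())"
```

```text
the job is handed in; nothing more can be done
None
```

I handed the job in with the drawer at its stop and the block still gripped and pressed against the inside of the front at about 9.5 N; by my measurements it is within 1 mm of centre and about 3 mm below flush, but the hand-in call returned no verdict.

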